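# Put the welding turntable in second gear and start it

### The job

Put the welding turntable into second gear and start it: push the upright tab of its gear lever sideways, out of neutral, past the first notch and all the way to the second stop, and leave it there; only then press the small start button on the push-button box right down and let it come back up. Do it all by pushing with the fingers: do not pinch the lever's tab, do not press the large stop button beside the start button, and do not lift, knock over or shift any of the loose things standing around.

Things in the scene. Friction and masses are not known exactly. Their poses are not given: they have to be found in the camera images.
- turntable: Fixed welding turntable: blue base 340 x 200 x 100 mm on a 360 x 220 mm foot, origin under its centre on the table, x along its length, away from the operator. Steel disc (190 mm across, top at 127 mm, centre x = +70 mm; does not turn). On the near half: quadrant plate (top at 104 mm) with three dark dots for neutral, first notch, second stop, and the level gear lever. Two low pins are only seen.
- lever_pivot (a point): The vertical pivot of the gear lever, at x = -62 mm, y = 0, z = 114 mm in the turntable's frame. Axes as the turntable's.
- lever_tab (a point): Centre of the flat upright black tab at the gear lever's end, 80 mm from the pivot. The tab is 30 mm wide (along the arm), 16 mm thick (along the swing), and spans 119 to 165 mm above the table; this point is at 142 mm. Axes: x from tab to pivot, z up; +y is the side to push from (that face is 8 mm away); the lever moves towards -y.
- gear_lever (a joint): Lever angle, rad: 0 neutral, about 0.61 first notch, 1.216 second stop (hard). Grows counter-clockwise from above: the tab swings from the turntable's +y side over its near (-x) end to its -y side. Sprung detents hold it in each place; about 8 N at the tab moves it on. Let go before about 0.93 it falls back to the first notch; beyond, it snaps to the second stop. Starts at neutral.
- button_box: Fixed grey push-button box 110 x 200 x 60 mm (x, y, z), origin at the centre of the underside on the table. On its top: the small start button at y = +50 mm, the large stop button at y = -45 mm. Both black, in dark housings.
- start_top (a point): Centre of the top face of the start button (28 mm diameter), moving with it; z up, press straight down.
- start (a joint): How far the start button is pressed, m: 0 up, 0.006 fully down. Spring: fully down takes about 5 N; comes back up when released.
- stop (a joint): How far the large stop button (52 mm diameter) is pressed, m: 0 up, 0.006 fully down. Leave it alone.
- flange: Loose steel pipe flange with stub, 80 mm diameter, 55 mm high, standing on the disc. Origin at its underside. Leave alone.
- tube: Loose upright steel tube, 48 mm diameter, 90 mm high, on the table; origin at its underside. Leave alone.
- spray_can: Loose upright aluminium can, 54 mm diameter, 160 mm high, on the table; origin at its underside. Leave alone.
- angle_iron: Loose offcut of angle iron, 90 x 40 x 40 mm, on the table; origin at its underside. Leave alone.

How it is judged:
On the way, in this order (a step that is already met when the one before it is completed fails the run):
1. the gear lever has been pushed past the first notch to the second stop (value of joint gear_lever above 1.13 rad), for 0.2 s.
2. the start button is pressed right down (value of joint start above 0.0045 m), for 0.05 s.
At the end, for the whole second after the job is handed in: The gear lever rests at the second stop (above 1.13 rad of 1.216), both buttons are up again (within 1.5 mm), and every loose thing stands upright within 20 mm of where it was (value of joint gear_lever above 1.13 rad and value of joint each of start, stop below 0.0015 m and distance of each of flange, tube, spray_can, hammer, wrench, angle_iron, mug from where it was at the start of the episode below 0.02 m and angle between each of flange, tube, spray_can, mug's own z axis and vertical below 0.2 rad); the robot touches nothing.
It fails at once if the start button is pressed before the lever is at the second stop (value of joint start above 0.002 m and value of joint gear_lever below 1.13 rad).
It fails at once if the stop button is pressed (value of joint stop above 0.002 m).
It fails at once if the lever's tab is pinched (more than 4 N from the fingers on both of its halves) (contact force between the fingers and gear_lever_c2 above 4 N and contact force between the fingers and gear_lever_c3 above 4 N).
It fails at once if a loose thing is lifted, carried, knocked over or shifted by more than 20 mm (distance of any of flange, tube, spray_can, hammer, wrench, angle_iron, mug from where it was at the start of the episode above 0.02 m).
It also fails if it takes over 54 s, if anything falls off the work surface, if the arm or the gripper's body presses on something with over 40 N, if the wrist force passes 120 N, or if a joint passes its speed limit or range.

### The arm

A 6-joint arm with a two-finger parallel gripper is mounted at the origin on the work surface. World frame = base frame: x ahead of the robot, y to its left, z up, the work surface at z = 0. Lengths are in m, angles in rad, forces in N, time in s.
With the tool pointing down it reaches from about 0.3 to 0.85 m from the base axis. Payload 4.2 kg.
Tool frame: the origin (TCP) lies midway between the tips of the shut fingers; the grasp point (between the pads) lies 19 mm behind it; z points along the fingers, y is the line along which they close (so a half turn about z gives the same grasp; the last joint's range is limited). The gripper opens to 91 mm and grips with 3 to 60 N. Pads are 32 mm wide; open, the fingers measure 118 mm over their backs; the gripper's body (76 mm by 178 mm) begins 60 mm behind the grasp point.
Start: joints at [-1.128, 0.32, 1.565, -0, 1.257, -0.02], TCP at [0.257, -0.515, 0.214] pointing down, gripper open.
Joint ranges: [-3.11, 3.11], [-0.84, 2.01], [0.21, 2.61], [-1.34, 4.49], [0.05, 2.63], [-2.56, 2.56]. Speed limits (rad/s): [2.57, 2.57, 3.14, 3.14, 3.14, 3.14].

### API

Orientations are given as a rotation vector (axis times angle).
In Python, from bench import status, optics, ctrl gives the robot as it stands.
- The arm moves only by the tool play_rows, never from a script. Its argument "moves" is a list of rows, each a list of 7 numbers: the turn, a rotation vector about the world's x, y, z in degrees, then the shift along the world's x, y, z in cm, then the finger opening in cm, from 0 to 9.12. A call has 1 to 20 rows; each row shifts and turns the commanded pose from where the row before left it; what a row does not reach is not made up. A row lasts 1/8 s, in which the tool goes at most 62.5 mm and 10.7 degrees, less where a joint would pass 70% of its speed; a pose out of reach is approached as far as the arm can. A call is refused whole if a number of a shift passes 6.25 or a number of a turn 10.7, either way. A call with a gripper value outside its range is refused whole. The fingers move at their own pace and stop on an object; "grip_force" is the grip in N (left out, the last holds). Time passes only in rows, so rows that do not move let the fingers close. It gives the time, the measured TCP pose, the force, the opening and the grip force at its end, in the units of the state.
- status.get_obs(): the state, without advancing time (a new reading comes with each control period).
- optics.get_image(name): name is "side" or "top"; returns (picture, depth): 384x512x3 uint8, red, green, blue; 384x512 float32, m along the optical axis (not along the pixel's ray), 0 where there is no reading.
- optics.calibration(name): a dict with "camera_matrix" (3x3 intrinsics, pixels), "position" and "orientation" of the camera in the world. Camera axes: x right, y down, z forward; pixel columns grow to the right and rows downward; lengths in m; the calibration is good to about 2 mm. A picture is of the moment at which its call begins. calibration takes no time and is no camera call.
- ctrl.job_done(): hands the job in; it is judged then, once.
The state is a dict: "time": time; "qpos": joint angles; "qd": joint speeds; "tau": joint torques, N m; "ee_pos": TCP position; "tool_rot": TCP orientation; "force": force on the tool from outside, world axes, zero at the start; "wrist_torque": the same for the moment, N m; "opening": finger opening in m; "gripper_force": force on a finger pad.
Only numpy, scipy, OpenCV 4.12 (cv2) and the standard library are available. Lean on these libraries where they do the work, as an engineer would, in place of code of your own. Each camera call takes 0.05 s, during which the arm holds its last target. There are 200 camera calls.

## Working session

There is one attempt and no reset: what is moved stays moved. The work goes in short steps, Python scripts to look and compute and a tool call to move; the robot and the scene stay as the last step left them, time stands still between calls to the robot, and variables do not carry over. Pictures are saved under pics/ and viewed, at most 10 in all, crops included, and the job is handed in when it is done.

Besides the shell and the picture viewer there is one more tool, called after "Emit:" in YAML: its name, and indented under it one key for each argument. play_rows: Moves the arm, as the interface text tells. Its arguments: {"type":"object","properties":{"moves":{"type":"array"},"grip_force":{"type":"number"}},"required":["moves"]}

```bash
mkdir -p pics
cat > h.py <<'E'
import numpy as np, cv2
from bench import status, optics, ctrl
from scipy.spatial.transform import Rotation as R
def cal(n):
    c=optics.calibration(n); o=np.array(c["orientation"],float)
    M=o if o.shape==(3,3) else (R.from_rotvec(o).as_matrix() if o.size==3 else R.from_quat(o).as_matrix())
    return np.array(c["camera_matrix"]),np.array(c["position"]),M
def cloud(n,d):
    K,p,M=cal(n); v,u=np.mgrid[:d.shape[0],:d.shape[1]]
    P=np.stack([(u-K[0,2])/K[0,0]*d,(v-K[1,2])/K[1,1]*d,d],-1)
    return P@M.T+p
def ray(n,u,v,z):
    K,p,M=cal(n); r=M@np.array([(u-K[0,2])/K[0,0],(v-K[1,2])/K[1,1],1]); return p+r*(z-p[2])/r[2]
E
python3 - <<'E'
from h import *
for n in("top","side"):
    im,d=optics.get_image(n); np.savez(f"{n}0.npz",im=im,d=d)
    cv2.imwrite(f"pics/{n}0.png",cv2.resize(im[...,::-1],(800,600)))
    print(n,optics.calibration(n))
print(status.get_obs())
E
```

```text
top {'camera_matrix': array([[379.87244914,   0.        , 254.32176373],
       [  0.        , 379.87244914, 194.75962711],
       [  0.        ,   0.        ,   1.        ]]), 'position': array([0.46444327, 0.02249424, 0.90053777]), 'orientation': array([-2.16298642,  2.14093623, -0.20472856])}
side {'camera_matrix': array([[398.96452379,   0.        , 253.51438178],
       [  0.        , 398.96452379, 187.40710208],
       [  0.        ,   0.        ,   1.        ]]), 'position': array([0.3381524 , 0.67117806, 0.7842299 ]), 'orientation': array([-0.48631514,  2.70489009, -1.17444509])}
{'time': 0.1, 'qpos': array([-1.12799365e+00,  3.20199422e-01,  1.56551608e+00, -1.27263702e-05,
        1.25738605e+00, -2.00401185e-02]), 'qd': array([ 0.00041763,  0.0001368 , -0.00344881, -0.00048424,  0.00217019,
       -0.0020545 ]), 'tau': array([-9.53309154e-06, -4.13334346e+01, -2.32509685e+01,  7.26994453e-02,
        4.21940850e-02, -5.14577710e-05]), 'ee_pos': array([ 0.25652515, -0.51412391,  0.21323665]), 'tool_rot': array([-3.05640711e+00, -7.20227854e-01,  5.15634921e-04]), 'force': array([-0.25244964,  0.48287511,  0.19537083]), 'wrist_torque': array([ 0.0037463 ,  0.01945808, -0.00894605]), 'gripper_force': 0.0, 'opening': 0.09126880767441314}
```

View pics/top0.png

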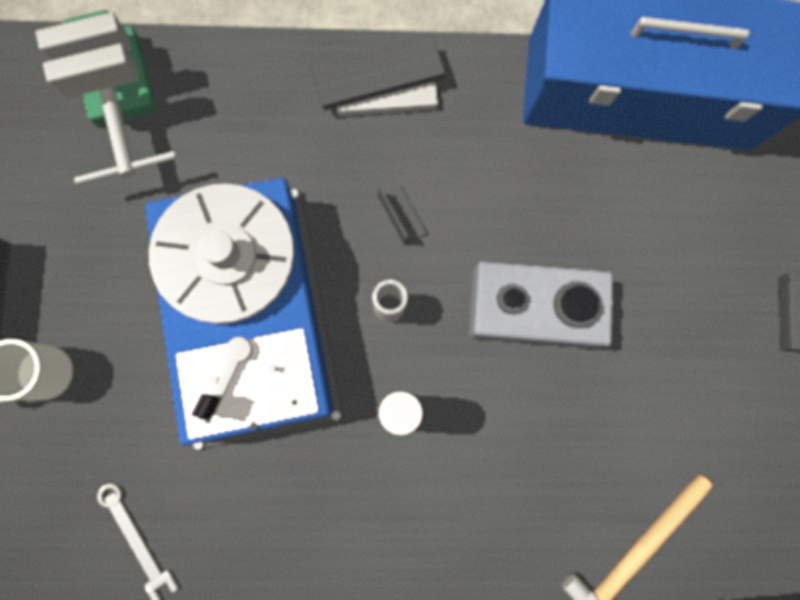

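View pics/side0.png

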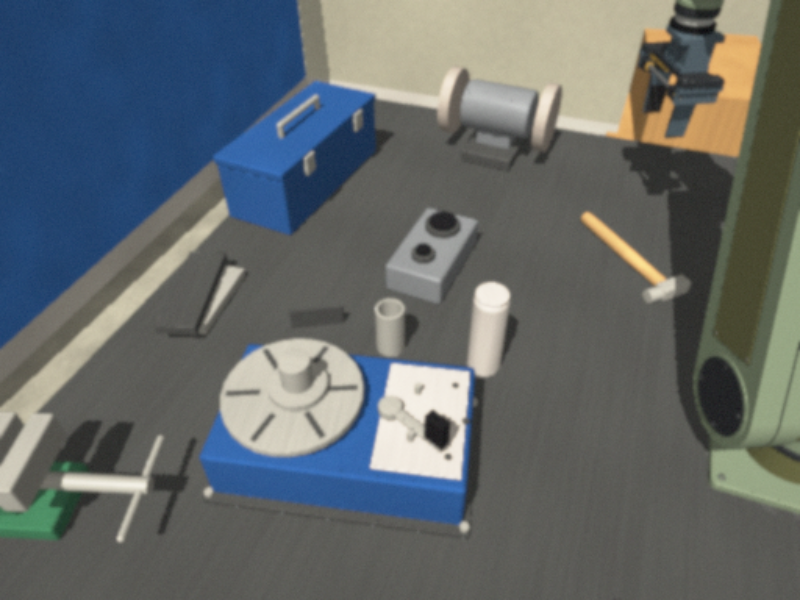

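The top view shows the tab at about (207,406), the pivot at (239,348) and the second-stop dot at (294,402). Start is at (514,298), stop at (579,303), the can at (400,412) and the tube at (389,299). The side view agrees. Next I'll measure these points.

Run:
```python
from h import *
z=np.load("top0.npz"); im,d=z["im"],z["d"]; P=cloud("top",d); hsv=cv2.cvtColor(im,cv2.COLOR_RGB2HSV); g=hsv[...,2]
f=.64
for nm,(u,v),h in [("pivot",(239,348),.125),("dot2",(294,402),.104),("dot1",(254,427),.104),("tab",(207,406),.165),("start",(514,298),.075),("stop",(579,303),.075),("can",(400,412),.16),("tube",(389,299),.09),("disc",(221,253),.127)]:
    i,j=int(v*f),int(u*f); print(nm,ray("top",u*f,v*f,h).round(4),"depth z",P[i-1:i+2,j-1:j+2].reshape(-1,3).mean(0).round(4))
# tab: high dark points
Z=P[...,2]; 
def box(u0,u1,v0,v1):
    m=np.zeros(g.shape,bool); m[int(v0*f):int(v1*f),int(u0*f):int(u1*f)]=1; return m
m=box(185,230,385,430)&(g<70)&(Z>.150); print("tabtop n",m.sum(),P[m].mean(0).round(4),cv2.minAreaRect((P[m][:,:2]*1000).astype(np.float32)))
# blue top rectangle incl. plate & disc at z~.1
m=box(140,340,170,450)&(Z>.09)&(Z<.12); r=cv2.minAreaRect((P[m][:,:2]*1000).astype(np.float32)); print("base",r)
m=box(460,630,250,360)&(Z>.05)&(Z<.068); print("box",cv2.minAreaRect((P[m][:,:2]*1000).astype(np.float32)),P[m][:,2].mean())
m=box(495,532,280,316)&(g<60); 
for lo,hi in((495,532),(550,610)):
    m=box(lo,hi,275,330)&(g<45); M=cv2.moments(m.astype(np.uint8),True); print("btn",m.sum(),M['m10']/M['m00'],M['m01']/M['m00'],np.median(Z[m]),Z[m].max(),ray("top",M['m10']/M['m00'],M['m01']/M['m00'],np.median(Z[m])))
# side view cross-check of the tab
z=np.load("side0.npz"); d=z["d"]; Q=cloud("side",d); gs=z["im"].max(-1)
m=np.zeros(gs.shape,bool); m[int(400*f):int(455*f),int(415*f):int(460*f)]=1; m&=(gs<60)&(Q[...,2]>.125)
print("side tab",m.sum(),Q[m].min(0).round(3),Q[m].max(0).round(3))
```

```text
pivot [0.5294 0.2046 0.125 ] depth z [0.5313 0.2079 0.1197]
dot2 [0.4607 0.1341 0.104 ] depth z [0.4612 0.1345 0.1038]
dot1 [0.4281 0.185  0.104 ] depth z [0.4285 0.1867 0.1013]
tab [0.4554 0.2301 0.165 ] depth z [0.4569 0.2312 0.1647]
start [ 0.6087 -0.1677  0.075 ] depth z [ 0.6092 -0.1642  0.0813]
stop [ 0.6027 -0.2607  0.075 ] depth z [ 0.6038 -0.2578  0.0802]
can [ 0.4498 -0.0038  0.16  ] depth z [ 0.4511 -0.0038  0.1587]
tube [0.6024 0.0101 0.09  ] depth z [ 0.6186  0.011  -0.0008]
disc [0.655  0.2341 0.127 ] depth z [0.6436 0.2203 0.1808]
tabtop n 91 [0.4548 0.2343 0.1613] ((455.99859619140625, 234.84930419921875), (11.839405059814453, 26.680923461914062), 64.57534790039062)
base ((589.949462890625, 220.58563232421875), (339.30316162109375, 200.8211212158203), 12.151246070861816)
box ((606.5626831054688, -216.14122009277344), (200.87957763671875, 110.59850311279297), 86.03752899169922) 0.058458436766746974
btn 2 330.5 187.5 0.07891619637933528 0.0797073060194946 [ 0.61525254 -0.17041837  0.0789162 ]
btn 34 374.0882352941176 194.02941176470588 0.08077689663308785 0.08330223385396052 [ 0.60154472 -0.2665766   0.0807769 ]
side tab 237 [0.44  0.233 0.126] [0.467 0.253 0.166]
```

Emit:
play_rows:
  moves:
    - [0, 0, 2.55, 1.25, 5, 0.1, 0]
    - [0, 0, 2.55, 1.25, 5, 0.1, 0]
    - [0, 0, 2.55, 1.25, 5, 0.1, 0]
    - [0, 0, 2.55, 1.25, 5, 0.1, 0]
    - [0, 0, 2.55, 1.25, 5, 0.1, 0]
    - [0, 0, 2.55, 1.25, 5, 0.1, 0]
    - [0, 0, 2.55, 1.25, 5, 0.1, 0]
    - [0, 0, 2.55, 1.25, 5, 0.1, 0]
    - [0, 0, 2.55, 1.25, 5, 0.1, 0]
    - [0, 0, 2.55, 1.25, 5, 0.1, 0]
    - [0, 0, 2.55, 1.25, 5, 0, 0]
    - [0, 0, 2.55, 1.25, 5, 0, 0]
    - [0, 0, 2.55, 1.25, 5, 0, 0]
    - [0, 0, 2.55, 1.25, 5, 0, 0]
    - [0, 0, 2.55, 1.25, 5, 0, 0]
    - [0, 0, 2.55, 1.25, 5, 0, 0]
    - [0, 0, 0, 0, 0, 0, 0]
    - [0, 0, 0, 0, 0, 0, 0]

```text
time: 2.35
ee_pos: [0.4561, 0.2848, 0.2234]
tool_rot: [2.614, 1.741, -0.003]
force: [0.4, -0.8, -0.1]
opening: 0.0003
gripper_force: 0.0
```

Emit:
play_rows:
  moves:
    - [0, 0, 0, 0, 0, -3, 0]
    - [0, 0, 0, 0, 0, -3, 0]
    - [0, 0, 0, 0.1, 0, -2, 0]
    - [0, 0, 0, 0, 0, -1.3, 0]
    - [0, 0, 0, 0, 0, 0, 0]
    - [0, 0, 0, 0, 0, 0, 0]

```text
time: 3.1
ee_pos: [0.4583, 0.2854, 0.1319]
tool_rot: [2.615, 1.74, 0.003]
force: [-0.0, -0.3, -0.2]
opening: 0.0005
gripper_force: 0.0
```

```bash
cat > look.py <<'E'
from h import *
import sys
n,name,x0,x1,y0,y1=sys.argv[1],sys.argv[2],*map(int,sys.argv[3:])
im,d=optics.get_image(n); cv2.imwrite(f"pics/{name}.png",cv2.resize(im[y0:y1,x0:x1,::-1],None,fx=4,fy=4))
E
python3 look.py side side1 200 370 180 320
python3 - <<'E'
from h import *
o=status.get_obs(); print(o['ee_pos'].round(4),o['force'].round(2))
pv=np.array([.5293,.2075]); q=o['ee_pos'][:2].copy()
def B(t,g):
    a=np.radians(157.3)+t; e=np.array([np.cos(a),np.sin(a)]); s=np.array([-e[1],e[0]]); return pv+.0965*e-(.024+g)*s
p=B(0,.005); print("to gap5",((p-q)*100).round(2))
for k in range(1,15):
    t=k*np.radians(5); n=B(t,.005-min(.005,k*.0025)); print(k,round(t,3),((n-p)*100).round(2),n.round(4)); p=n
E
```

```text
[0.4583 0.2856 0.132 ] [ 0.35 -0.06  0.11]
to gap5 [-0.68 -1.41]
1 0.087 [-0.6  -0.94] [0.4454 0.2621]
2 0.175 [-0.5 -1. ] [0.4404 0.2521]
3 0.262 [-0.36 -0.79] [0.4369 0.2442]
4 0.349 [-0.28 -0.82] [0.434 0.236]
5 0.436 [-0.21 -0.84] [0.4319 0.2276]
6 0.524 [-0.14 -0.86] [0.4305 0.219 ]
7 0.611 [-0.06 -0.87] [0.4299 0.2104]
8 0.698 [ 0.01 -0.87] [0.43   0.2017]
9 0.785 [ 0.09 -0.86] [0.4309 0.1931]
10 0.873 [ 0.16 -0.85] [0.4325 0.1846]
11 0.96 [ 0.24 -0.83] [0.4349 0.1762]
12 1.047 [ 0.31 -0.81] [0.438  0.1681]
13 1.134 [ 0.38 -0.78] [0.4418 0.1603]
14 1.222 [ 0.44 -0.74] [0.4462 0.1529]
```

View pics/side1.png

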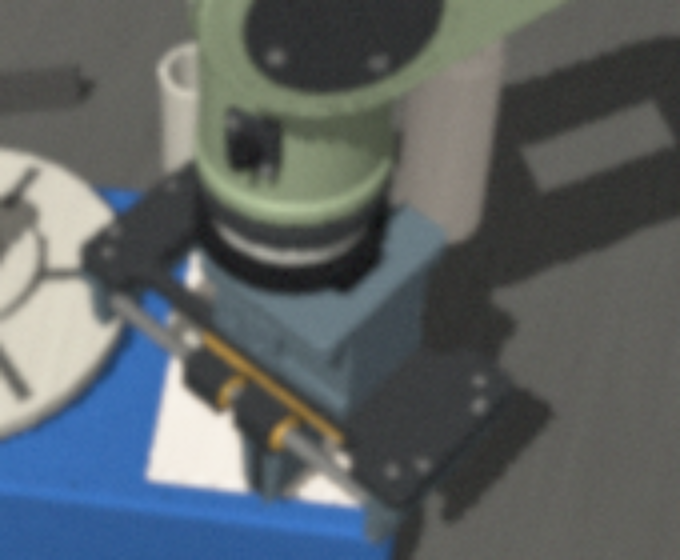

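The gripper hides the tab in this view. The fingertips sit on its +y side over the plate edge, with no contact. I'll close the gap and start the push.

Emit:
play_rows:
  moves:
    - [0, 0, 0, -0.34, -0.7, 0, 0]
    - [0, 0, 0, -0.34, -0.7, 0, 0]
    - [0, 0, 2.5, -0.3, -0.47, 0, 0]
    - [0, 0, 2.5, -0.3, -0.47, 0, 0]
    - [0, 0, 2.5, -0.25, -0.5, 0, 0]
    - [0, 0, 2.5, -0.25, -0.5, 0, 0]
    - [0, 0, 2.5, -0.18, -0.4, 0, 0]
    - [0, 0, 2.5, -0.18, -0.4, 0, 0]
    - [0, 0, 0, 0, 0, 0, 0]

```text
time: 4.28
ee_pos: [0.436, 0.2436, 0.1311]
tool_rot: [2.366, 2.067, -0.0]
force: [-0.0, 0.2, 0.4]
opening: 0.0006
gripper_force: 0.0
```

Run:
```python
from h import *
im,d=optics.get_image("top"); cv2.imwrite("pics/top2.png",cv2.resize(im[180:300,80:230,::-1],None,fx=5,fy=5))
```

```text
(no output)
```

View pics/top2.png

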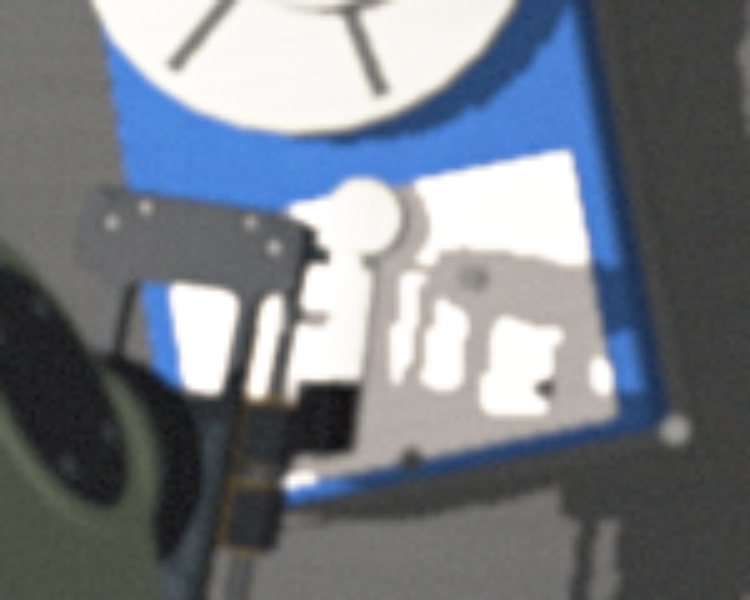

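The lever has swung to about 0.3 rad, with the tab at (325,415) next to the finger. That matches the plan, so I'll continue along the arc.

Emit:
play_rows:
  moves:
    - [0, 0, 5, -0.26, -0.8, 0, 0]
    - [0, 0, 5, -0.2, -0.83, 0, 0]
    - [0, 0, 5, -0.13, -0.86, 0, 0]
    - [0, 0, 5, -0.06, -0.87, 0, 0]
    - [0, 0, 5, 0.02, -0.87, 0, 0]
    - [0, 0, 5, 0.09, -0.86, 0, 0]
    - [0, 0, 5, 0.16, -0.85, 0, 0]
    - [0, 0, 5, 0.24, -0.83, 0, 0]
    - [0, 0, 5, 0.31, -0.81, 0, 0]
    - [0, 0, 5, 0.38, -0.78, 0, 0]
    - [0, 0, 0, 0, 0, 0, 0]
    - [0, 0, 0, 0, 0, 0, 0]

```text
time: 5.82
ee_pos: [0.4417, 0.1606, 0.131]
tool_rot: [-1.272, -2.872, -0.0]
force: [-0.6, 0.5, 1.0]
opening: 0.0002
gripper_force: 0.0
```

Run:
```python
from h import *
im,d=optics.get_image("top"); cv2.imwrite("pics/top3.png",cv2.resize(im[180:300,80:230,::-1],None,fx=5,fy=5)); print(status.get_obs()['force'])
```

```text
[-0.18177413 -0.14899651  0.35008523]
```

View pics/top3.png

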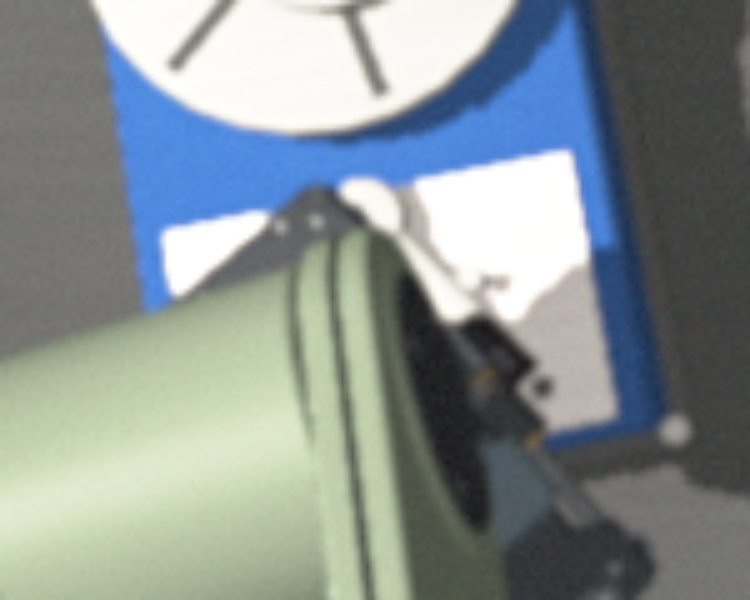

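The tab is at (505,345), next to the second-stop dot (545,385), and there is no load on the finger, so it has snapped in. I'll back off, lift and check.

Emit:
play_rows:
  moves:
    - [0, 0, 0, -1, 1.1, 0, 0]
    - [0, 0, 0, -1, 1.1, 0, 0]
    - [0, 0, 0, 0, 0, 3, 0]
    - [0, 0, 0, 0, 0, 4, 0]
    - [0, 0, 0, 0, 0, 3, 0]
    - [0, 0, -5, 2, -4, 0, 0]
    - [0, 0, -5, 2, -4, 0, 0]
    - [0, 0, -5, 2, -4, 0, 0]
    - [0, 0, -5, 2, -4, 0, 0]
    - [0, 0, -5, 2, -4, 0, 0]
    - [0, 0, -5, 2, -4, 0, 0]
    - [0, 0, 0, 0, 0, 0, 0]

```text
time: 7.38
ee_pos: [0.5425, -0.0586, 0.2305]
tool_rot: [-1.974, -2.444, 0.0]
force: [-0.6, 0.3, -0.5]
opening: 0.0006
gripper_force: 0.0
```

Run:
```python
from h import *
im,d=optics.get_image("top"); np.savez("top4.npz",im=im,d=d)
s,ds=optics.get_image("side"); P=cloud("side",ds)
cv2.imwrite("pics/v4.png",np.hstack([cv2.resize(im[190:300,80:220,::-1],(400,314)),cv2.resize(s[120:200,235:337,::-1],(400,314))]))
z=np.load("top0.npz"); T=cloud("top",z["d"]); print((T[184:199,318:342,2]*1000).round().astype(int))
M=cv2.moments(((im[190:300,80:220].max(-1)<45)).astype(np.uint8),True)
```

```text
[[ 59  58  60  71  69  72  70  72  80  78  80  78  80  69  72  68  72  59
   60  57  60  60  60  59]
 [ 58  59  71  70  72  71  69  79  80  81  82  80  82  79  80  70  71  70
   60  58  59  60  60  56]
 [ 60  71  71  72  70  67  79  81  82  82  78  82  81  81  84  83  70  69
   68  58  59  57  58  59]
 [ 61  68  70  70  68  78  80  82  79  82  80  79  80  80  79  82  80  69
   71  55  58  60  59  57]
 [ 62  70  70  71  71  79  82  82  81  81  83  81  79  82  80  78  79  71
   70  58  60  59  59  57]
 [ 67  69  70  67  73  79  79  82  79  81  84  82  83  81  82  80  80  73
   70  70  58  58  57  55]
 [ 68  71  71  69  71  78  83  79  81  81  78  81  79  79  83  80  81  71
   73  70  60  58  59  59]
 [ 69  69  69  72  70  80  78  81  82  83  79  82  83  81  81  80  81  71
   68  72  59  61  60  61]
 [ 67  68  70  72  69  79  82  82  80  81  82  81  80  80  81  81  83  69
   71  71  58  57  60  58]
 [ 63  71  68  70  70  76  81  81  80  78  80  81  79  81  81  80  68  70
   71  70  58  59  62  60]
 [ 61  71  71  69  69  73  76  83  79  80  80  80  80  80  80  79  71  69
   71  58  61  61  61  61]
 [ 58  66  70  68  72  74  68  71  77  82  82  81  80  80  77  70  72  71
   71  59  60  57  58  60]
 [ 58  59  71  68  73  70  71  73  69  73  72  77 901  70  68  71  71  72
   61  59  57  57  58  60]
 [ 58  59  65  68  69  71  71  72  73  72  72  69  72  69  74  71  71  62
   61 901  61  57  59  62]
 [ 58  59  58  62  65  71  68  72  71  69  72  71  69  71  70  72  70  58
   60  58  57  58  59  55]]
```

View pics/v4.png

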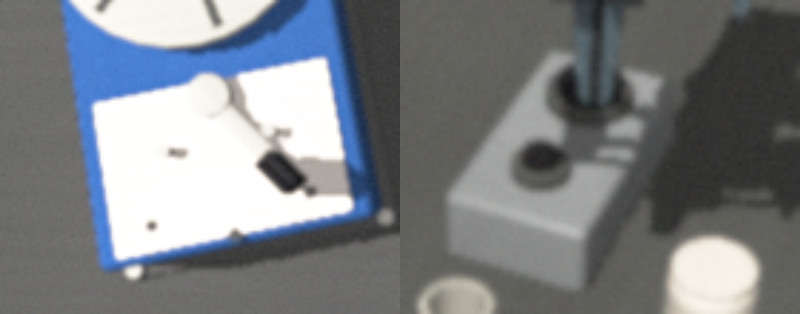

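The lever lies on the second-stop dot. The start button's top is at z≈0.081 and stands 10 mm proud of its housing, and its centre is near (0.610, -0.166). I'll move above it and come down.

Emit:
play_rows:
  moves:
    - [0, 0, 0, 2.25, -3.6, 0, 0]
    - [0, 0, 0, 2.25, -3.6, 0, 0]
    - [0, 0, 0, 2.25, -3.55, 0, 0]
    - [0, 0, 0, 0, 0, -4, 0]
    - [0, 0, 0, 0, 0, -4, 0]
    - [0, 0, 0, 0, 0, -3, 0]
    - [0, 0, 0, 0, 0, -2, 0]
    - [0, 0, 0, 0, 0, 0, 0]
    - [0, 0, 0, 0, 0, 0, 0]

```text
time: 8.6
ee_pos: [0.6099, -0.1641, 0.1022]
tool_rot: [1.968, 2.447, 0.001]
force: [-0.3, -0.2, 0.0]
opening: 0.0008
gripper_force: 0.0
```

Emit:
play_rows:
  moves:
    - [0, 0, 0, 0, -0.15, -1, 0]
    - [0, 0, 0, 0, 0, -0.8, 0]
    - [0, 0, 0, 0, 0, -0.3, 0]
    - [0, 0, 0, 0, 0, -0.2, 0]
    - [0, 0, 0, 0, 0, -0.2, 0]
    - [0, 0, 0, 0, 0, 0, 0]
    - [0, 0, 0, 0, 0, 0, 0]

```text
time: 9.48
ee_pos: [0.6092, -0.1665, 0.0764]
tool_rot: [1.97, 2.447, 0.0]
force: [-1.8, 1.0, 5.2]
opening: 0.0002
gripper_force: 2.4
```

Emit:
play_rows:
  moves:
    - [0, 0, 0, 0, 0, -0.15, 0]
    - [0, 0, 0, 0, 0, -0.1, 0]
    - [0, 0, 0, 0, 0, 0, 0]
    - [0, 0, 0, 0, 0, 0, 0]

```text
time: 9.98
ee_pos: [0.6092, -0.1665, 0.0761]
tool_rot: [1.97, 2.446, 0.001]
force: [-6.0, 2.0, 16.7]
opening: 0.0005
gripper_force: 8.2
```

The force rose from 5 to 17 N with only 0.3 mm of travel, so the button is on its hard stop. I'll release it and retreat.

Emit:
play_rows:
  moves:
    - [0, 0, 0, 0, 0, 1, 0]
    - [0, 0, 0, 0, 0, 2, 0]
    - [0, 0, 0, 0, 0, 5, 0]
    - [0, 0, 0, 0, 0, 5, 0]
    - [0, 0, 0, -4, -4, 2, 0]
    - [0, 0, 0, -4, -4, 0, 0]
    - [0, 0, 0, -4, -4, 0, 0]
    - [0, 0, 0, -4, -4, 0, 0]
    - [0, 0, 0, 0, 0, 0, 0]
    - [0, 0, 0, 0, 0, 0, 0]

```text
time: 11.22
ee_pos: [0.4497, -0.3265, 0.2232]
tool_rot: [1.971, 2.446, 0.001]
force: [-0.0, -0.6, 0.4]
opening: 0.0003
gripper_force: 0.0
```

Run:
```python
from h import *
im,d=optics.get_image("top"); P=cloud("top",d); print(status.get_obs()['force'].round(2), "start z",np.median(P[186:193,325:333,2]),"stop z",np.median(P[190:198,365:375,2]))
cv2.imwrite("pics/top5.png",cv2.resize(im[...,::-1],(800,600)))
```

```text
[0.99 0.52 0.19] start z 0.08068735686036033 stop z 0.08075669773073901
```

View pics/top5.png

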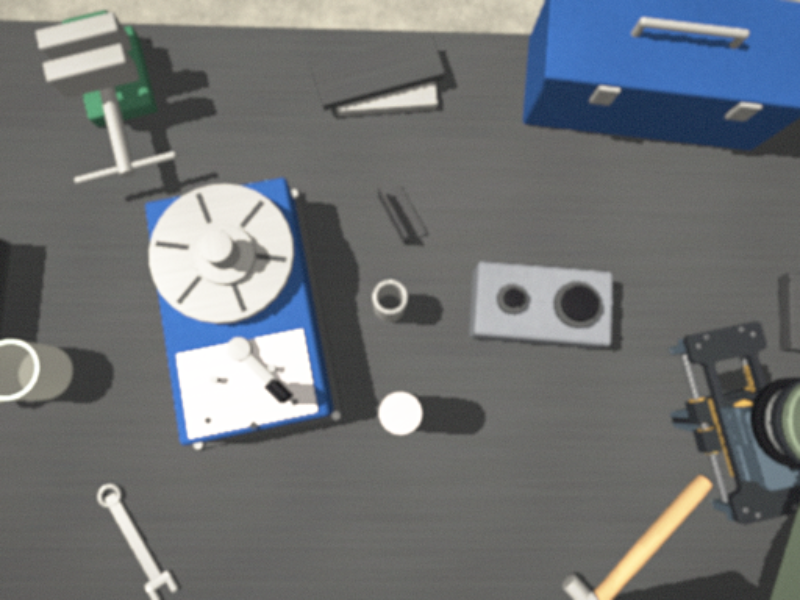

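The lever is at the second stop (tab at (279,391)), both buttons are up, and every loose thing is at the same pixels as before. Handing in.

```bash
python3 -c "from bench import ctrl; print(ctrl.job_done())"
```

```text
the job is handed in; nothing more can be done
None
```

I pushed the gear lever to the second stop, then pressed the start button fully down and let it come back up. The final picture shows the loose things unmoved, and the job is handed in; no verdict came back.

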